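# Unclip and slide open the watercolour box

### The job

Open the watercolour box: press the orange snap tab down until the blue cover is released and springs forward a little, then push the cover with your fingertips off the paint pans and right across onto the mixing wing, so that no part of it is left over the pans. Only press and push: lift nothing, and leave the paint bottle, the water cup and the palette knife where they are.

Things in the scene. Friction and masses are not known exactly. Their poses are not given: they have to be found in the camera images.
- paintbox: White watercolour box, 266 x 116 mm, fixed. Origin on the table under the border of its halves; x along it, z up. x -110 to 0 mm: seat with 8 pans (tops 25 mm high) under the blue cover. x 0 to 128: mixing wing, a trough 80 mm wide, floor 14 mm high, end stop 44 mm high. Cover rides on side ledges 32 mm high, under lips (|y| over 46 mm, tops 48.5 mm high).
- cover: Blue cover, loose in the rails, 110 (its x) x 102 x 12 mm, about 0.12 kg. Origin at the centre of its underside, axes as the paintbox's. Closed: origin at x = -55, y = 0, z = 32 mm in the paintbox frame. With the tab down, spring pins shove it 9 mm along +x over the tab, which stays caught under it; then it slides along +x with a few N, to the end stop (origin x about 73 mm).
- cover_rear (a point): Mid-width point of the cover's rear (-x) edge, half way up its 12 mm thickness: push here along +x. Behind it is a gap 76 mm wide, nothing in it over 30 mm high, between the grey pin housings (46 mm high, x -130 to -116 mm of the paintbox), so fingertips can come down there and follow the edge over the pans.
- tab (a joint): How far the orange tab is pressed down, m: 0 up and locking, 0.010 bottom stop. The cover is let go from about 0.007. Sprung: about 1.5 N to start, 4 N at the bottom, plus some rubbing. It springs back when let go unless the cover has come over it.
- tab_top (a point): Point on top of the orange tab to press straight down with closed fingers. The tab is a block, x 0 to 42 mm of the paintbox, 40 mm wide (y), standing in the wing's trough just in front of the cover; the point is on its centre line, 26 mm from the border (x = 0), 38 mm above the table when up. It moves with the tab.
- bottle: Violet-blue paint bottle with white cap, 62 mm diameter, 130 mm high, loose bystander beyond the wing's end. Origin at the centre of its underside.
- cup: Green water cup, 70 mm across, 65 mm high, loose bystander beside the box. Origin at the centre of its underside.
- knife: Palette knife, about 170 mm long, lying loose on the table beside the box. Origin on its underside.
There are look-alikes about, which are no part of the job. Leave any turquoise look-alike of the cover alone.

How it is judged:
By the outcome, as a careful person would: the job done as asked, in the order asked, and still so for the second after the job is handed in, with the robot touching nothing.
It also fails if it takes over 48 s, if anything falls off the work surface, if the arm or the gripper's body presses on something with over 40 N, if the wrist force passes 120 N, or if a joint passes its speed limit or range.

### The arm

A 6-joint arm with a two-finger parallel gripper is mounted at the origin on the work surface. World frame = base frame: x ahead of the robot, y to its left, z up, the work surface at z = 0. Lengths are in mm, angles in degrees, forces in N, time in s.
With the tool pointing down it reaches from about 300 to 850 mm from the base axis. Payload 4.2 kg.
Tool frame: the origin (TCP) lies at the very end of the fingers, on their centre line; the grasp point (between the pads) lies 19 mm behind it; z points along the fingers, x is the direction in which the jaws open and shut, and the axes are right-handed (so a half turn about z gives the same grasp; the last joint's range is limited). The gripper opens to 91 mm and grips with 3 to 60 N. Pads are 32 mm wide; open, the fingers measure 118 mm over their backs; the gripper's body (76 mm by 178 mm) begins 60 mm behind the grasp point.
Start: joints at [68.354, 18.312, 89.639, -0, 72.044, -1.146], TCP at [201.376, 538.601, 213.976] pointing down, gripper open.
Joint ranges: [-177.97, 177.97], [-48.28, 115.42], [12.27, 149.76], [-77.06, 257.06], [2.81, 150.46], [-146.56, 146.56]. Speed limits (degrees/s): [147.25, 147.25, 180, 180, 180, 180].

### API

Orientations are given as [roll, pitch, yaw] about the fixed x, y, z axes, in that order (R = Rz(yaw) Ry(pitch) Rx(roll)).
In Python, from workcell import env gives the robot as it stands.
- The arm moves only by the tool servo_tool, never from a script. Its argument "plan" is a list of rows, each a list of 3 entries, a list of its own where there are three numbers: the turn, a rotation vector about the tool's x, y, z in degrees, then the shift along the tool's x, y, z in mm, then the finger opening in mm, from 0 to 91.2. In form: [[[ax, ay, az], [dx, dy, dz], claw], ...]. A call has exactly 10 rows; each row shifts and turns the pose as measured when the row begins, along the tool's axes as they then stand; what a row does not reach is not made up. A row lasts 1/8 s, in which the tool goes at most 62.5 mm and 10.7 degrees, less where a joint would pass 70% of its speed; a pose out of reach is approached as far as the arm can. A call with a gripper value outside its range is refused whole. The fingers move at their own pace and stop on an object; "squeeze" is the grip in N (left out, the last holds). Time passes only in rows, so rows that do not move let the fingers close, or fill a call up. It gives the time, the measured TCP pose, the force and the opening at its end, in the units of the state.
- env.state(): the state, without advancing time (a new reading comes with each control period).
- env.grab_frame(name): name is "side" or "top"; returns a dict with "pixels" (400x640x3 uint8, red, green, blue), "intrinsics" (3x3 intrinsics, pixels), "eye" and "attitude" of the camera in the world. Camera axes: x right, y up, looking along -z (the intrinsics and any distortion apply to the point x, -y, -z); pixel columns grow to the right and rows downward; lengths in mm; the calibration is good to about 2 mm. A picture is of the moment at which its call begins. There is no depth.
- env.job_done(): hands the job in, once; it reports no verdict.
The state is a dict: "time_s": time; "qpos": joint angles; "qvel": joint speeds; "effort": joint torques, N m; "ee_pos": TCP position; "ee_rot": TCP orientation; "force": force on the tool from outside, world axes, zero at the start; "torque": the same for the moment, N m; "gripper_width": finger opening in mm.
Only numpy, scipy, OpenCV 4.12 (cv2) and the standard library are available. Lean on these libraries where they do the work, as an engineer would, in place of code of your own. Each camera call takes 0.05 s, during which the arm holds its last target.

## Working session

There is one attempt and no reset: what is moved stays moved. The work goes in short steps, Python scripts to look and compute and a tool call to move; the robot and the scene stay as the last step left them, time stands still between calls to the robot, and variables do not carry over. Pictures are saved under pics/ and viewed, and the job is handed in when it is done.

Besides the shell and the picture viewer there is one more tool, called as a command line: name --argument value ..., lists and objects as JSON in quotes. servo_tool: Moves the arm, as the interface text tells. Its arguments: {"type":"object","properties":{"plan":{"type":"array"},"squeeze":{"type":"number"}},"required":["plan"]}

```bash
mkdir -p pics
cat > h.py <<'E'
import numpy as np,cv2,json
from workcell import env
def grab(n,fn):
    f=env.grab_frame(n); cv2.imwrite(fn,f["pixels"][:,:,::-1]); 
    np.savez(fn+'.npz',**{k:np.array(v) for k,v in f.items() if k in("pixels","intrinsics","eye","attitude")}); return f
E
python3 - <<'E'
from h import *
for n in("side","top"):
    f=grab(n,f"pics/{n}0.png"); print({k:v for k,v in f.items() if k!="pixels"})
print(env.state())
E
```

```text
{'intrinsics': array([[503.87692036,   0.        , 322.34112314],
       [  0.        , 503.87692036, 196.8146445 ],
       [  0.        ,   0.        ,   1.        ]]), 'eye': array([448.26453117, 820.37716365, 926.39578312]), 'attitude': array([  42.52621768,    0.32085786, -172.98207448])}
{'intrinsics': array([[414.55189601,   0.        , 310.90048421],
       [  0.        , 414.55189601, 201.82660204],
       [  0.        ,   0.        ,   1.        ]]), 'eye': array([402.68370287,  12.04929636, 784.07142468]), 'attitude': array([ 1.09544896e+01, -4.30311602e-02, -9.09179914e+01])}
{'time_s': 0.1, 'qpos': array([ 6.83530026e+01,  1.83470171e+01,  8.96980920e+01,  1.44103525e-03,
        7.20438811e+01, -1.14646013e+00]), 'qvel': array([-0.02621238, -0.19448886, -0.20112684, -0.14916406,  0.04562465,
        0.000425  ]), 'effort': array([-5.72214958e-04, -4.13335240e+01, -2.32507968e+01,  7.28724548e-02,
        4.22327360e-02, -4.70855593e-05]), 'ee_pos': array([201.20829844, 538.17540131, 213.22295946]), 'ee_rot': array([-1.79996850e+02,  8.89449690e-02,  6.94990198e+01]), 'force': array([-1.39031412, -0.15738518, -0.61405561]), 'torque': array([ 0.01131581, -0.05252178, -0.00814133]), 'gripper_width': 91.24767901108491}
```

View pics/side0.png

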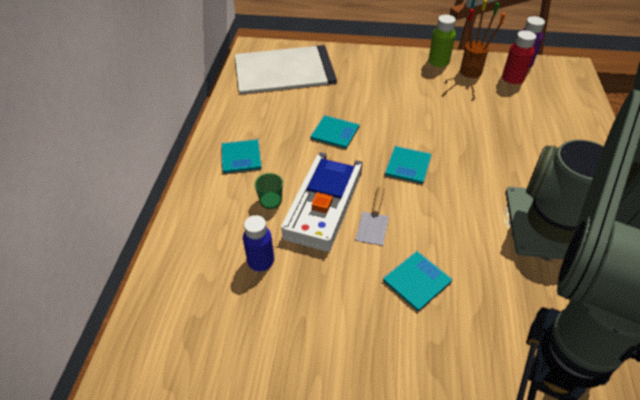

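View pics/top0.png

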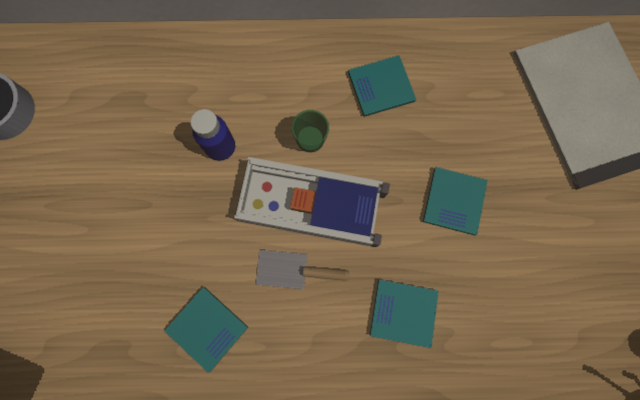

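The cover meant is the blue one in the box: top (345,207), side (330,178). The turquoise squares at top (382,85), (455,201), (405,313), (206,330) are look-alikes lying loose. The orange tab is at top (302,200).

```bash
cat >> h.py <<'E'
from scipy.spatial.transform import Rotation as R
def cam(fn):
    d=np.load(fn+'.npz'); return d['pixels'],d['intrinsics'],d['eye'],R.from_euler('xyz',d['attitude'],degrees=True).as_matrix()
def ray(c,uv,z):
    _,K,e,A=c; p=np.c_[np.atleast_2d(uv),np.ones(len(np.atleast_2d(uv)))]@np.linalg.inv(K).T
    d=(p*[1,-1,-1])@A.T; return e+d*((z-e[2])/d[:,2])[:,None]
def proj(c,P):
    _,K,e,A=c; q=((np.atleast_2d(P)-e)@A)*[1,-1,-1]; q=q@K.T; return q[:,:2]/q[:,2:]
def big(m,roi):
    z=np.zeros_like(m); x0,y0,x1,y1=roi; z[y0:y1,x0:x1]=m[y0:y1,x0:x1]
    cs,_=cv2.findContours(z,cv2.RETR_EXTERNAL,cv2.CHAIN_APPROX_NONE); return max(cs,key=cv2.contourArea)[:,0,:]
E
cat > m.py <<'E'
from h import *
import sys
def meas(fn,roi):
    c=cam(fn); h=cv2.cvtColor(c[0],cv2.COLOR_RGB2HSV)
    for nm,lo,hi,z in(("blue",(112,90,30),(130,255,255),44),("orange",(3,150,80),(18,255,255),38)):
        k=big(cv2.inRange(h,lo,hi),roi); w=ray(c,k.astype(float),z)[:,:2]
        r=cv2.minAreaRect(w.astype(np.float32)); print(fn,nm,cv2.boundingRect(k),[np.round(v,1) for v in r]); print(np.round(cv2.boxPoints(r),1).tolist())
if __name__=="__main__":
    meas("pics/top0.png",(285,170,390,245)); meas("pics/side0.png",(280,150,365,250))
    for n,(x,y,w,h) in(("top",(225,140,180,115)),("side",(240,130,160,130))):
        im=cv2.imread(f"pics/{n}0.png")[y:y+h,x:x+w]; cv2.imwrite(f"pics/{n}0c.png",cv2.resize(im,None,fx=4,fy=4,interpolation=2))
E
python3 m.py
```

```text
pics/top0.png blue (311, 178, 67, 58) [array([537.4, -50.5]), array([108.2,  89.4]), np.float64(78.5)]
[[482.79998779296875, -94.5999984741211], [570.4000244140625, -112.4000015258789], [592.0, -6.400000095367432], [504.3999938964844, 11.5]]
pics/top0.png orange (291, 188, 24, 24) [array([551.6,  24.5]), array([38.4, 39.6]), np.float64(78.6)]
[[528.4000244140625, 9.600000381469727], [567.2000122070312, 1.7999999523162842], [574.7999877929688, 39.400001525878906], [535.9000244140625, 47.20000076293945]]
pics/side0.png blue (307, 158, 47, 40) [array([539.8, -50.6]), array([118.8,  87.2]), np.float64(78.1)]
[[484.8999938964844, -99.80000305175781], [570.2000122070312, -117.69999694824219], [594.5999755859375, -1.5], [509.29998779296875, 16.5]]
pics/side0.png orange (312, 192, 21, 21) [array([553.7,  28.5]), array([56.5, 42.5]), np.float64(77.3)]
[[526.7000122070312, 5.599999904632568], [568.2000122070312, -3.799999952316284], [580.5999755859375, 51.400001525878906], [539.0999755859375, 60.70000076293945]]
```

View pics/top0c.png

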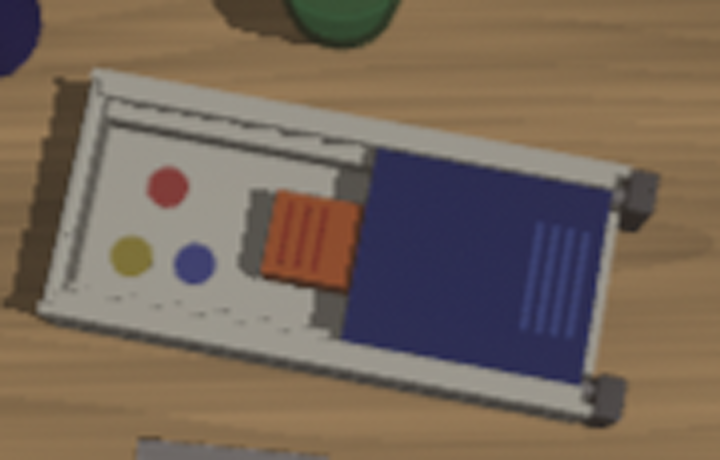

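View pics/side0c.png

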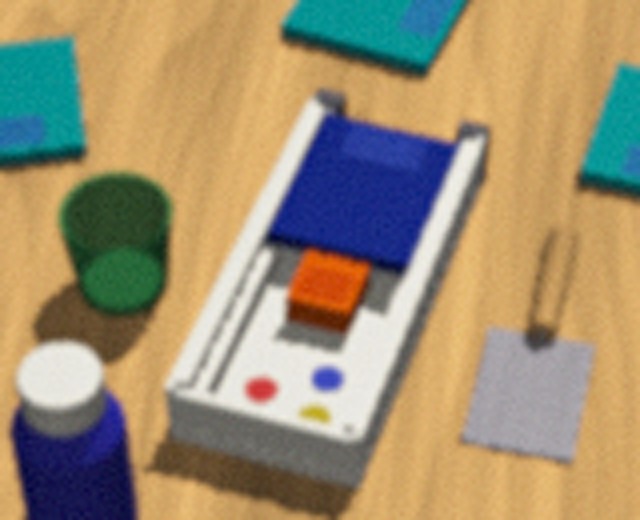

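```bash
cat >> h.py <<'E'
YAW=78.5; O=np.array([548.3,3.4,0]); 
B=R.from_euler('z',YAW,degrees=True).as_matrix()
def w(p): return O+B@np.array(p,float)
def box(P): return B.T@(np.array(P)-O)
def tgt(p,yaw=YAW-90):  # tool-frame turn and shift to reach box-frame point
    s=env.state(); A=R.from_euler('xyz',s['ee_rot'],degrees=True); T=R.from_euler('xyz',[180,0,yaw],degrees=True)
    print('t',round(s['time_s'],2),'box pos',np.round(box(s['ee_pos']),1),'F box',np.round(B.T@s['force'],1),'grip',round(s['gripper_width'],1))
    print('turn',np.round((A.inv()*T).as_rotvec(degrees=True),2),'shift',np.round(A.inv().apply(w(p)-s['ee_pos']),1))
E
python3 - <<'E'
from h import *
c=cam("pics/top0.png")
for n,uv in(("bottle",(221,148)),("cup",(310,139))): print(n,box(ray(c,[uv],5)[0]))
for p in [(128,58,44),(128,-58,44),(-138,58,20),(-138,-58,20),(0,0,44),(-110,0,44)]: print(p,proj(c,w(p)).round(1),proj(cam("pics/side0.png"),w(p)).round(1))
s=env.state();tgt((26,0,120))
p=s['ee_pos'];d=(w((26,0,150))-p)/16; y=s['ee_rot'][2]
for i in range(16):
    print(np.round(R.from_euler('xyz',[180,0,y-5.06*i],degrees=True).inv().apply(d)))
E
```

```text
bottle [199.81431818 -77.28601561   5.        ]
cup [  31.4819653  -127.64271675    5.        ]
(128, 58, 44) [[238.4 218.7]] [[331.3 238.9]]
(128, -58, 44) [[252.  157.9]] [[282.4 226.1]]
(-138, 58, 20) [[382. 247.]] [[362.8 166.9]]
(-138, -58, 20) [[391.3 186.5]] [[320.2 157.3]]
(0, 0, 44) [[314.1 200.5]] [[324.6 192.6]]
(-110, 0, 44) [[373.8 211.4]] [[338.3 162.4]]
t 0.1 box pos [454.8 446.7 213.2] F box [-0.4  1.3 -0.6] grip 91.2
turn [6.0e-02 8.0e-02 8.1e+01] shift [-353.5  508.3   93.7]
[-22.  32.   4.]
[-19.  34.   4.]
[-16.  35.   4.]
[-13.  36.   4.]
[-10.  37.   4.]
[-6. 38.  4.]
[-3. 39.  4.]
[ 0. 39.  4.]
[ 4. 39.  4.]
[ 7. 38.  4.]
[11. 37.  4.]
[14. 36.  4.]
[17. 35.  4.]
[20. 33.  4.]
[23. 31.  4.]
[25. 29.  4.]
```

servo_tool --plan '[[[0, 0, 5], [-22, 32, 0], 0], [[0, 0, 5], [-19, 34, 0], 0], [[0, 0, 5], [-16, 35, 0], 0], [[0, 0, 5], [-13, 36, 0], 0], [[0, 0, 5], [-10, 37, 0], 0], [[0, 0, 5], [-6, 38, 0], 0], [[0, 0, 5], [-3, 39, 0], 0], [[0, 0, 5], [0, 39, 0], 0], [[0, 0, 5], [4, 39, 0], 0], [[0, 0, 5], [7, 38, 0], 0]]'

```text
time_s: 1.35
ee_pos: [423.1, 208.8, 209.8]
ee_rot: [179.7, 0.4, 18.2]
force: [-0.1, -0.5, 0.3]
gripper_width: 0.6
```

```bash
python3 -c "
from h import *
tgt((26,0,60))"
```

```text
t 1.35 box pos [176.3 163.6 209.8] F box [-0.6 -0.   0.3] grip 0.6
turn [ 0.38  0.32 29.66] shift [ 68.8 210.9 150.3]
```

servo_tool --plan '[[[0, 0, 4.2], [10, 30, 5], 0], [[0, 0, 4.2], [12, 29, 5], 0], [[0, 0, 4.2], [14, 28, 10], 0], [[0, 0, 4.2], [16, 27, 15], 0], [[0, 0, 4.2], [18, 26, 15], 0], [[0, 0, 4.2], [20, 25, 15], 0], [[0, 0, 4.2], [22, 23, 15], 0], [[0, 0, 0], [0, 0, 20], 0], [[0, 0, 0], [0, 0, 20], 0], [[0, 0, 0], [0, 0, 10], 0]]'

```text
time_s: 2.6
ee_pos: [555.4, 18.9, 73.6]
ee_rot: [179.5, 0.4, -12.6]
force: [1.1, 1.2, -0.9]
gripper_width: 0.4
```

```bash
python3 -c "
from h import *
tgt((28,0,43))"
```

```text
t 2.6 box pos [16.6 -3.9 73.6] F box [ 1.4 -0.9 -0.9] grip 0.4
turn [ 0.48  0.41 -1.09] shift [ -3.9 -11.6  30.6]
```

servo_tool --plan '[[[0.5, 0.4, -1.1], [-4, -13.5, 0], 0], [[0, 0, 0], [0, 0, 0], 0], [[0, 0, 0], [0, 0, 8], 0], [[0, 0, 0], [0, 0, 8], 0], [[0, 0, 0], [0, 0, 8], 0], [[0, 0, 0], [0, 0, 4], 0], [[0, 0, 0], [0, 0, 3], 0], [[0, 0, 0], [0, 0, 0], 0], [[0, 0, 0], [0, 0, 0], 0], [[0, 0, 0], [0, 0, 0], 0]]'

```text
time_s: 3.85
ee_pos: [555.1, 34.5, 41.7]
ee_rot: [-179.9, -0.1, -11.4]
force: [-0.6, 0.2, 0.3]
gripper_width: 0.5
```

```bash
python3 -c "
from h import *
tgt((30,0,28))
grab('top','pics/top1.png')
im=cv2.imread('pics/top1.png')[120:270,210:410]; cv2.imwrite('pics/top1c.png',cv2.resize(im,None,fx=4,fy=4))
grab('side','pics/side1.png')
im=cv2.imread('pics/side1.png')[130:260,240:400]; cv2.imwrite('pics/side1c.png',cv2.resize(im,None,fx=4,fy=4))
"
```

```text
t 3.85 box pos [31.9 -0.5 41.7] F box [0.  0.6 0.3] grip 0.5
turn [-0.08 -0.13  0.14] shift [-0.5  1.9 13.7]
```

View pics/side1c.png

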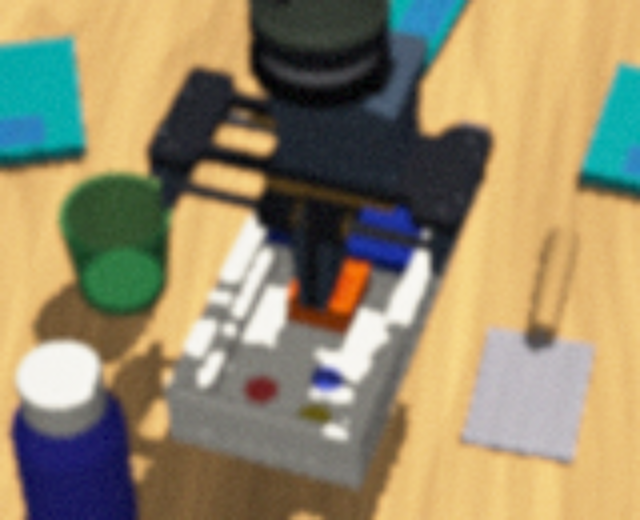

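View pics/top1c.png

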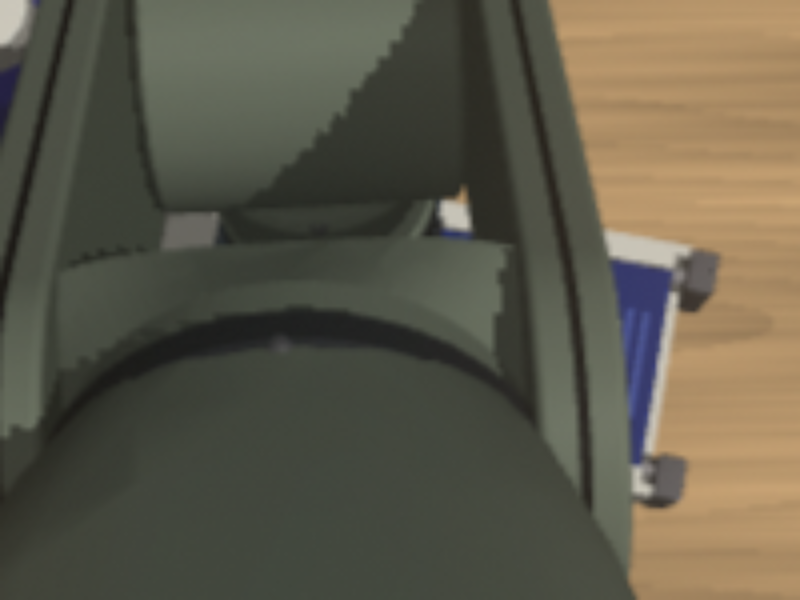

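Side view: the closed fingers stand over the orange tab (crop 318,300), with the cover behind them. I'm pressing now.

servo_tool --plan '[[[0, 0, 0], [0, 1, 3], 0], [[0, 0, 0], [0, 0, 3], 0], [[0, 0, 0], [0, 0, 3], 0], [[0, 0, 0], [0, 0, 3], 0], [[0, 0, 0], [0, 0, 2], 0], [[0, 0, 0], [0, 0, 1], 0], [[0, 0, 0], [0, 0, 1], 0], [[0, 0, 0], [0, 0, 1], 0], [[0, 0, 0], [0, 0, 0], 0], [[0, 0, 0], [0, 0, 0], 0]]'

```text
time_s: 5.2
ee_pos: [555.2, 33.5, 28.6]
ee_rot: [-179.9, -0.2, -11.3]
force: [-0.7, 0.1, 3.3]
gripper_width: 0.2
```

```bash
python3 -c "
from h import *
tgt((30,0,28))
grab('side','pics/side2.png')
im=cv2.imread('pics/side2.png')[130:260,240:400]; cv2.imwrite('pics/side2c.png',cv2.resize(im,None,fx=4,fy=4))
grab('top','pics/top2.png')
im=cv2.imread('pics/top2.png')[120:270,210:410]; cv2.imwrite('pics/top2c.png',cv2.resize(im,None,fx=4,fy=4))
"
```

```text
t 5.2 box pos [30.8 -0.8 28.6] F box [-0.   0.8  3.3] grip 0.2
turn [-0.09 -0.25  0.15] shift [-0.8  0.8  0.6]
```

View pics/side2c.png

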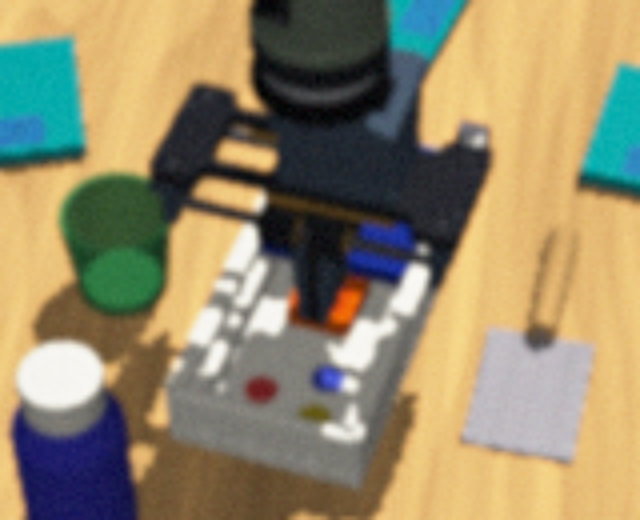

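View pics/top2c.png

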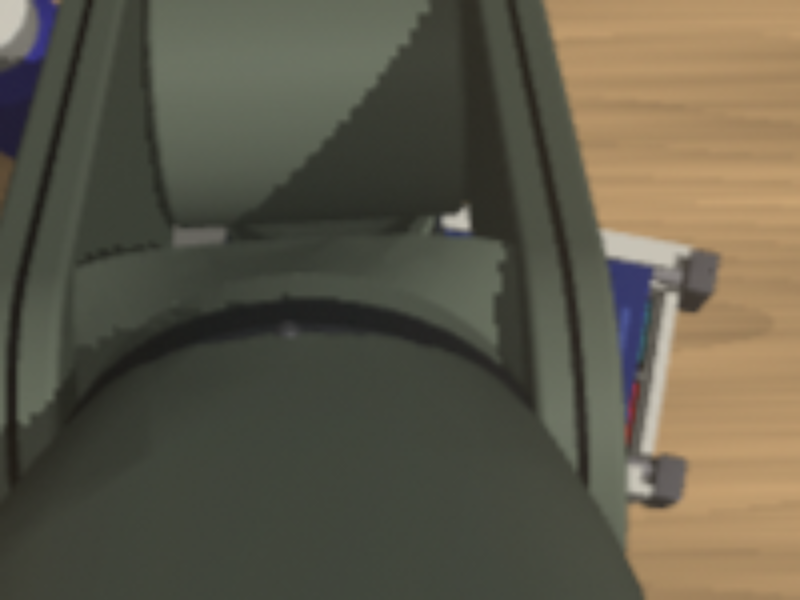

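Released: the top view now shows the coloured pans behind the cover's rear edge (crop 640,380). Next I go up, back behind the cover, and down.

servo_tool --plan '[[[0, 0, 0], [0, 0, -10], 0], [[0, 0, 0], [0, 0, -20], 0], [[0, 0, 0], [0, 0, -20], 0], [[0, 0, 0], [0, 5, -10], 0], [[0, 0, 0], [0, 30, 0], 0], [[0, 0, 0], [0, 40, 0], 0], [[0, 0, 0], [0, 40, 0], 0], [[0, 0, 0], [0, 30, 0], 0], [[0, 0, 0], [0, 10, 0], 0], [[0, 0, 0], [0, 0, 0], 0]]'

```text
time_s: 6.55
ee_pos: [523.1, -122.8, 88.8]
ee_rot: [-179.9, -0.1, -11.3]
force: [-0.1, 0.1, -0.4]
gripper_width: 0.6
```

```bash
python3 -c "
from h import *
tgt((-126,0,60))
grab('side','pics/side3.png')
im=cv2.imread('pics/side3.png')[130:260,240:400]; cv2.imwrite('pics/side3c.png',cv2.resize(im,None,fx=4,fy=4))
grab('top','pics/top3.png')
im=cv2.imread('pics/top3.png')[120:270,210:410]; cv2.imwrite('pics/top3c.png',cv2.resize(im,None,fx=4,fy=4))
"
```

```text
t 6.55 box pos [-128.7   -0.5   88.8] F box [ 0.1  0.1 -0.4] grip 0.6
turn [-0.15 -0.11  0.19] shift [-0.5 -2.6 28.8]
```

View pics/side3c.png

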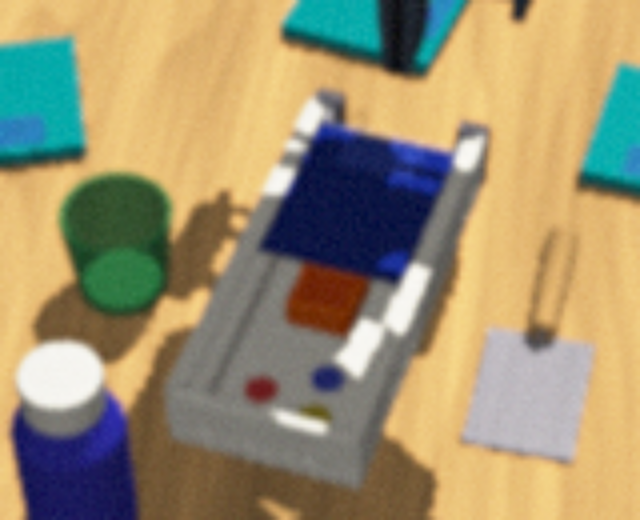

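View pics/top3c.png

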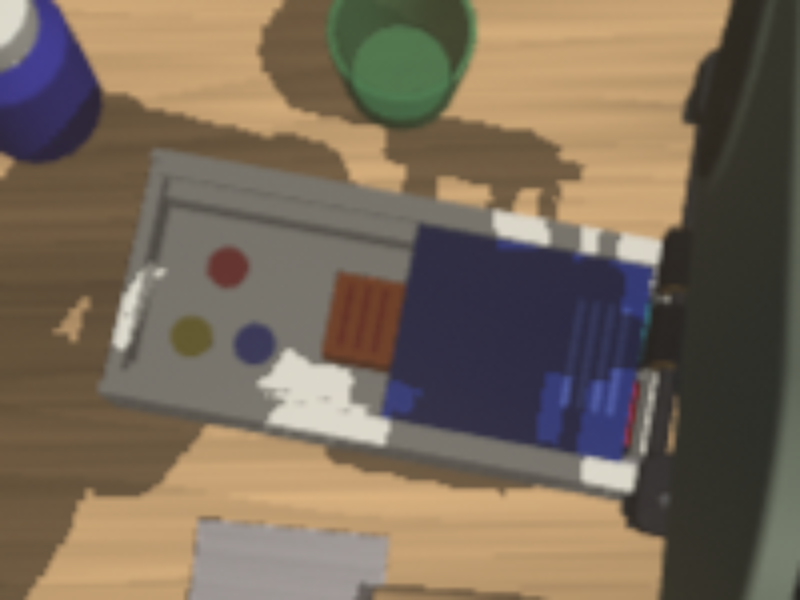

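The cover has come about 9 mm forward over the tab, and the fingers are just behind its rear edge (top crop 660,320). Going down.

servo_tool --plan '[[[0, 0, 0], [0, 0, 15], 0], [[0, 0, 0], [0, 0, 15], 0], [[0, 0, 0], [0, 0, 10], 0], [[0, 0, 0], [0, 0, 8], 0], [[0, 0, 0], [0, 0, 4], 0], [[0, 0, 0], [0, 0, 2], 0], [[0, 0, 0], [0, 0, 0], 0], [[0, 0, 0], [0, -3, 0], 0], [[0, 0, 0], [0, -3, 0], 0], [[0, 0, 0], [0, 0, 0], 0]]'

```text
time_s: 7.9
ee_pos: [525.3, -113.4, 30.8]
ee_rot: [-179.9, -0.1, -11.0]
force: [0.3, 0.0, -0.2]
gripper_width: 0.4
```

```bash
python3 -c "
from h import *
tgt((6,0,36))"
```

```text
t 7.9 box pos [-119.    -0.7   30.8] F box [ 0.1 -0.3 -0.2] grip 0.4
turn [-0.14 -0.11  0.49] shift [   0.4 -125.    -4.9]
```

servo_tool --plan '[[[0, 0, 0], [0, 0, -5], 0], [[0, 0, 0], [0, 0, 0], 0], [[0, 0, 0], [0, -3, 0], 0], [[0, 0, 0], [0, -5, 0], 0], [[0, 0, 0], [0, -7, 0], 0], [[0, 0, 0], [0, -7, 0], 0], [[0, 0, 0], [0, -7, 0], 0], [[0, 0, 0], [0, -7, 0], 0], [[0, 0, 0], [0, -4, 0], 0], [[0, 0, 0], [0, 0, 0], 0]]'

```text
time_s: 9.15
ee_pos: [533.6, -71.3, 36.5]
ee_rot: [-179.9, -0.1, -10.9]
force: [-1.1, -1.3, 1.1]
gripper_width: 0.6
```

```bash
python3 -c "
from h import *
tgt((0,0,36.5))
grab('side','pics/side4.png')
im=cv2.imread('pics/side4.png')[130:260,240:400]; cv2.imwrite('pics/side4c.png',cv2.resize(im,None,fx=4,fy=4))
"
```

```text
t 9.15 box pos [-76.1  -0.4  36.5] F box [-1.5  0.9  1.1] grip 0.6
turn [-0.1  -0.14  0.56] shift [  0.3 -76.1   0.1]
```

View pics/side4c.png

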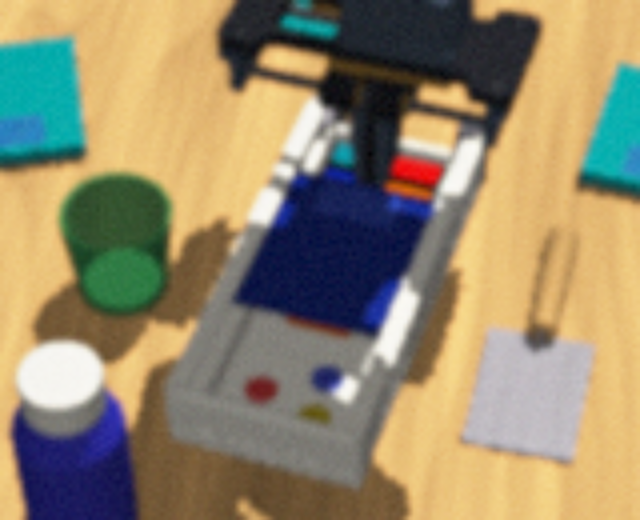

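The cover is sliding, with the fingers on its rear edge (crop 375,180). Continuing.

servo_tool --plan '[[[0, 0, 0.5], [0, -4, 0], 0], [[0, 0, 0], [0, -7, 0], 0], [[0, 0, 0], [0, -7, 0], 0], [[0, 0, 0], [0, -7, 0], 0], [[0, 0, 0], [0, -7, 0], 0], [[0, 0, 0], [0, -7, 0], 0], [[0, 0, 0], [0, -7, 0], 0], [[0, 0, 0], [0, -7, 0], 0], [[0, 0, 0], [0, -4, 0], 0], [[0, 0, 0], [0, 0, 0], 0]]'

```text
time_s: 10.45
ee_pos: [545.4, -11.5, 36.4]
ee_rot: [-179.9, -0.1, -11.5]
force: [-0.2, -1.1, -0.5]
gripper_width: 0.4
```

```bash
python3 -c "
from h import *
tgt((1,0,36.5))
grab('side','pics/side5.png')
im=cv2.imread('pics/side5.png')[130:260,240:400]; cv2.imwrite('pics/side5c.png',cv2.resize(im,None,fx=4,fy=4))
"
```

```text
t 10.45 box pos [-15.2  -0.2  36.4] F box [-1.1 -0.  -0.5] grip 0.4
turn [-0.11 -0.11 -0.  ] shift [ -0.2 -16.2  -0. ]
```

View pics/side5c.png

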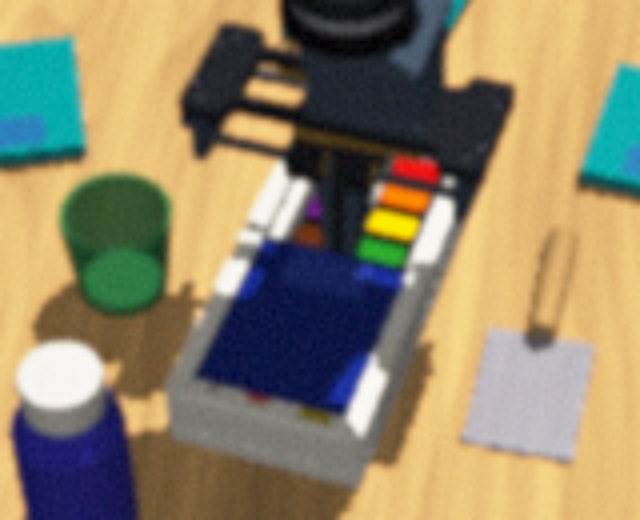

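Rear edge is about at the border (x≈0), with red and yellow wing spots still visible in front. Another ~13 mm.

servo_tool --plan '[[[0, 0, 0], [0, -3, 0], 0], [[0, 0, 0], [0, -3, 0], 0], [[0, 0, 0], [0, -3, 0], 0], [[0, 0, 0], [0, -3, 0], 0], [[0, 0, 0], [0, -2, 0], 0], [[0, 0, 0], [0, -1, 0], 0], [[0, 0, 0], [0, 0, 0], 0], [[0, 0, 0], [0, 0, 0], 0], [[0, 0, 0], [0, 0, 0], 0], [[0, 0, 0], [0, 0, 0], 0]]'

```text
time_s: 11.75
ee_pos: [548.0, 2.2, 36.5]
ee_rot: [180.0, -0.1, -11.5]
force: [-1.1, -2.8, 0.1]
gripper_width: 0.9
```

```bash
python3 -c "
from h import *
tgt((1,0,36.5))"
```

```text
t 11.75 box pos [-1.2  0.  36.5] F box [-2.9  0.5  0.1] grip 0.9
turn [ 0.05 -0.07  0.01] shift [ 0.  -2.2 -0. ]
```

servo_tool --plan '[[[0, 0, 0], [0, 5, 0], 0], [[0, 0, 0], [0, 10, 0], 0], [[0, 0, 0], [0, 0, -10], 0], [[0, 0, 0], [0, 0, -30], 0], [[0, 0, 0], [0, 0, -40], 0], [[0, 0, 0], [0, 20, -40], 0], [[0, 0, 0], [0, 40, -30], 0], [[0, 0, 0], [0, 50, 0], 0], [[0, 0, 0], [0, 50, 0], 0], [[0, 0, 0], [0, 40, 0], 0]]'

```text
time_s: 13.0
ee_pos: [506.0, -211.6, 197.0]
ee_rot: [-179.8, -0.6, -11.3]
force: [0.0, -0.7, -0.0]
gripper_width: 0.7
```

```bash
python3 -c "
from h import *
tgt((1,0,36.5))
grab('side','pics/side6.png')
im=cv2.imread('pics/side6.png')[130:260,240:400]; cv2.imwrite('pics/side6c.png',cv2.resize(im,None,fx=4,fy=4))
grab('top','pics/top6.png')
im=cv2.imread('pics/top6.png')[120:270,210:410]; cv2.imwrite('pics/top6c.png',cv2.resize(im,None,fx=4,fy=4))
from m import meas
c=cam('pics/top6.png');h=cv2.cvtColor(c[0],cv2.COLOR_RGB2HSV);k=big(cv2.inRange(h,(112,90,30),(130,255,255)),(235,158,345,240))
W=np.array([box(p) for p in ray(c,k.astype(float),44)]);print(W.min(0),W.max(0))
d=cv2.absdiff(cv2.imread('pics/side0.png'),cv2.imread('pics/side6.png'))
"
```

```text
t 13.0 box pos [-219.1   -1.4  197. ] F box [-0.7 -0.2 -0. ] grip 0.7
turn [-0.16 -0.59  0.19] shift [  -2.3 -219.7  161.1]
[ 19.4513455 -44.4965977  44.       ] [126.28882307  44.31749323  44.        ]
```

View pics/side6c.png

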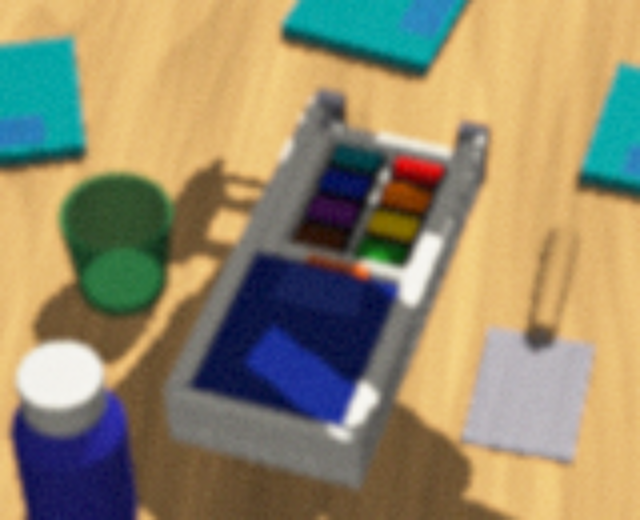

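View pics/top6c.png

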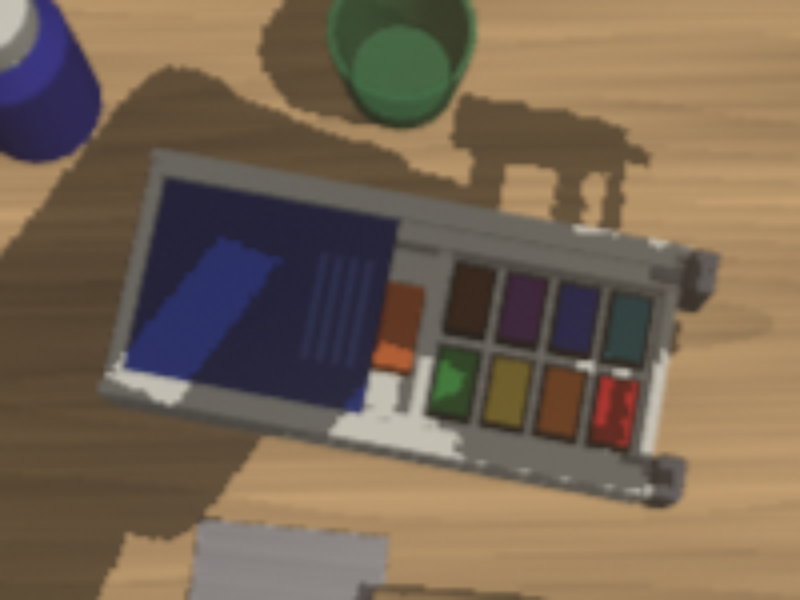

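Every pan is uncovered, and the cover lies at the end stop with its rear edge at x≈18 mm. I'll let the arm settle, then hand in.

servo_tool --plan '[[[0, 0, 0], [0, 0, 0], 0], [[0, 0, 0], [0, 0, 0], 0], [[0, 0, 0], [0, 0, 0], 0], [[0, 0, 0], [0, 0, 0], 0], [[0, 0, 0], [0, 0, 0], 0], [[0, 0, 0], [0, 0, 0], 0], [[0, 0, 0], [0, 0, 0], 0], [[0, 0, 0], [0, 0, 0], 0], [[0, 0, 0], [0, 0, 0], 0], [[0, 0, 0], [0, 0, 0], 0]]'

```text
time_s: 14.35
ee_pos: [506.4, -209.7, 197.4]
ee_rot: [-179.8, -0.6, -11.3]
force: [-0.8, -0.1, -0.8]
gripper_width: 0.7
```

```bash
python3 -c "
from h import *
print(env.state()['force'],env.state()['time_s']); print(env.job_done())"
```

```text
[-0.84816824 -0.10176998 -0.80563517] 14.35
the job is handed in; nothing more can be done
None
```

The watercolour box is open and the job is handed in at about 14 s. I pressed the orange tab down with closed fingers until the cover sprang about 9 mm forward. Then I pushed the cover from its rear edge across onto the mixing wing and backed the arm away.

- **Cover:** the last images show all 8 pans clear. The cover spans about x 19 to 126 mm in the paintbox frame, at or next to the end stop.
- **Bystanders:** the bottle, cup, knife and turquoise look-alikes look unmoved by eye in the last close-ups; I did not measure them.
- **Forces:** readings at the end of each move were a few N at most; I did not record peaks within moves.
- **One slip:** coming down behind the cover, the fingers went lower than intended, to 30.8 mm. No contact force showed, and I raised them to 36.5 mm before pushing.

No check failed. The final x values carry a few mm of camera and outline error.

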